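# Put the open bead caddy away on its stand

### The arm

A 6-joint arm with a two-finger parallel gripper is mounted at the origin on the work surface. World frame = base frame: x ahead of the robot, y to its left, z up, the work surface at z = 0. Lengths are in mm, angles in rad, forces in N, time in s.
With the tool pointing down it reaches from about 225 to 875 mm from the base axis. Payload 3.4 kg.
Tool frame: the origin (TCP) lies midway between the tips of the shut fingers; the grasp point (between the pads) lies 19 mm behind it; z points along the fingers, y is the direction in which the jaws open and shut (so a half turn about z gives the same grasp; the last joint's range is limited). The gripper opens to 85 mm and grips with 20 to 120 N. Pads are 22 mm wide; open, the fingers measure 114 mm over their backs; the gripper's body (76 mm by 85 mm) begins 54 mm behind the grasp point. The pads swing forward as they close: fully open they stand 13 mm farther back than shut.
Start: joints at [1.154, 0.276, 1.505, -0, 1.361, -0.121], TCP at [167.632, 550.057, 231.328] pointing down, gripper open.
Joint ranges: [-2.89, 2.89], [-0.75, 2.08], [0.22, 2.7], [-1.18, 4.32], [0.11, 2.71], [-2.7, 2.7]. Speed limits (rad/s): [2.57, 2.57, 3.14, 3.14, 3.14, 3.14].

### API

Orientations are given as [roll, pitch, yaw] about the fixed x, y, z axes, in that order (R = Rz(yaw) Ry(pitch) Rx(roll)).
In Python, from plant import robot, eyes gives the robot as it stands. The module is installed in compiled form; this text tells all that it offers.
- The arm moves only by the tool drive_tool, never from a script. Its arguments are lists of equal length, an entry for each row: "jaw": the closure, from 0 (fully open) to 1 (shut); "slide": the shift along the world's x, y, z in m, a list of three; "turn": the turn, a rotation vector about the world's x, y, z in degrees, a list of three. In form: {"jaw": [jaw, ...], "slide": [[x, y, z], ...], "turn": [[rx, ry, rz], ...]}. A call has 1 to 8 rows; each row is the pose to reach, as a shift and turn from the pose commanded when the call began; what a row does not reach only later rows make up. A row lasts 1/8 s, in which the tool goes at most 62.5 mm and 10.7 degrees, less where a joint would pass 70% of its speed; a pose out of reach is approached as far as the arm can. A call with a gripper value outside its range is refused whole. The fingers move at their own pace and stop on an object; the grip force is fixed at half the most. Time passes only in rows, so rows that repeat a pose let the fingers close. It gives the time, the measured TCP pose, the force and the opening at its end, in the units of the state.
- robot.sense(): the state, without advancing time (a new reading comes with each control period).
- eyes.snapshot(name): name is "scene" or "top" or "wrist"; returns a dict with "pixels" (420x560x3 uint8, blue, green, red), "fx", "fy", "cx", "cy" (pixels), "R" (3x3) and "t" (3): a world point X has camera coordinates R X + t. Camera axes: x right, y down, z forward; pixel columns grow to the right and rows downward; lengths in mm; the calibration is good to about 2 mm. A picture is of the moment at which its call begins. There is no depth.
- robot.job_done(): hands the job in, once; it reports no verdict.
Trained networks look in a picture, given as the dict that the camera call returned (one of the last four; its "shot" number tells which), for a name from the list of things; names that differ only in an ending like _2 or _b are one class to them, and where a whole thing is asked for, a point or a joint stands for the part that bears it (a point fixed in the world has none). Each returns a list of dicts, best first, with "p" (0 to 1); they miss things now and then, are a little off and sometimes report something else, mostly with a low value. They report only what shows in the picture. A call takes as long as a camera call.
- eyes.silhouettes(query, picture): "region" (420x560 bool, what is visible of it) and "box" ([centre column, centre row, width, height] in pixels, round what is visible of it).
The state is a dict: "time_s": time; "joint_pos": joint angles; "joint_velocities": joint speeds; "joint_efforts": joint torques, N m; "ee_pos": TCP position; "tcp_rot": TCP orientation; "force": force on the tool from outside, world axes, zero at the start; "moment": the same for the moment, N m; "finger_gap": opening from 0.0 (shut) to 1.0 (fully open).
Only numpy, scipy, OpenCV 4.12 (cv2) and the standard library are available. Lean on these libraries where they do the work, as an engineer would, in place of code of your own. Each camera call takes 0.05 s, during which the arm holds its last target. There are 200 camera calls.

### The job

Clear the cutting mat: take the lilac bead caddy by its wooden grip and carry it, kept level, to the empty lilac stand, and set it down (do not drop it) so that it stands flat inside the stand's lip, long side along long side, either way round. Every bead must stay in its own compartment. Leave the teal caddy, the tape, the scissors and the pen pot where they are, and let go at the end.

Things in the scene. Friction and masses are not known exactly. Their poses are not given: they have to be found in the camera images.
- caddy_mid (a point): lilac open bead caddy: its point half-way up, 36 mm above the underside, over the middle; x along its long side, z up. The wooden grip bar's centre is 25 mm above this point; the bar is 90 mm long (along x), 18 mm wide (y), 22 mm high. Beside the bar fingers may reach down to 17 mm below its underside, where the bead tops are. About 0.28 kg; starts upright on the black cutting mat at table height 0
- caddy: the same lilac caddy (origin: centre of its underside, same axes): shallow tray 170 (x) x 120 mm (y), two compartments, walls 20 mm high, 3 mm thick, floor 3 mm; a 6 mm divider along x in the middle rises to 50 mm and carries the pale grip bar, 50 to 72 mm above the underside
- stand_lilac_bay (a point): lilac stand, empty at the start, to the left or right: plywood stand fixed to the table, 206 x 156 mm (long side = its x), lilac bay floor 30 mm above the table, lip 8 mm thick rising 12 mm above that floor all round; bay inside the lip 190 x 140 mm (10 mm to spare round a caddy). Point: centre of the bay floor; z up
- stand_teal_bay (a point): the other stand, occupied by the teal caddy: plywood stand fixed to the table, 206 x 156 mm (long side = its x), teal bay floor 30 mm above the table, lip 8 mm thick rising 12 mm above that floor all round; bay inside the lip 190 x 140 mm (10 mm to spare round a caddy). Point: centre of the bay floor; z up
- caddy_teal: teal caddy of the same shape and size as the lilac one, already standing in the teal stand; leave it alone. Origin: centre of the underside
- bead_pink_a: loose round pink wooden bead, 30 mm diameter, 11 g, lying in the +y compartment of the lilac caddy, where it can roll. Origin: its centre
- bead_pink_b: loose round pink wooden bead, 30 mm diameter, 11 g, lying in the +y compartment of the lilac caddy, where it can roll. Origin: its centre
- bead_pink_c: loose round pink wooden bead, 30 mm diameter, 11 g, lying in the +y compartment of the lilac caddy, where it can roll. Origin: its centre
- bead_cream_a: loose round cream wooden bead, 30 mm diameter, 11 g, lying in the -y compartment of the lilac caddy, where it can roll. Origin: its centre
- bead_cream_b: loose round cream wooden bead, 30 mm diameter, 11 g, lying in the -y compartment of the lilac caddy, where it can roll. Origin: its centre
- tape: roll of pale yellow tape lying flat, 110 mm diameter, 30 mm high; bystander. Origin: centre of the underside
- scissors: scissors with black handles lying flat, about 195 mm long, 13 mm high; bystander. Origin: under the pivot, blades towards +x
- pen_pot: white pot of coloured pens, 72 mm diameter, about 135 mm high over the pens; bystander. Origin: centre of the underside

How it is judged:
By the outcome, as a careful person would: the job done as asked, in the order asked, and still so for the second after the job is handed in, with the robot touching nothing.
It also fails if it takes over 45 s, if anything falls off the work surface, if the arm or the gripper's body presses on something with over 40 N, if the wrist force passes 120 N, or if a joint passes its speed limit or range.

## Working session

There is one attempt and no reset: what is moved stays moved. The work goes in short steps, Python scripts to look and compute and a tool call to move; the robot and the scene stay as the last step left them, time stands still between calls to the robot, and variables do not carry over. Pictures are saved under pics/ and viewed, about 8 in all and at most 12, crops included, and the job is handed in when it is done.

Besides the shell and the picture viewer there is one more tool, called by a JSON object that holds its "fn" and its "kwargs", one argument or row to a line. drive_tool: Moves the arm, as the interface text tells. Its arguments: {"type":"object","properties":{"jaw":{"type":"array"},"slide":{"type":"array"},"turn":{"type":"array"}},"required":["jaw","slide","turn"]}

```bash
mkdir -p pics
python3 - <<'E'
from plant import robot, eyes
import cv2,numpy as np
s=robot.sense();print(s['ee_pos'],s['tcp_rot'],s['time_s'],s['finger_gap'])
for n in ['top','scene']:
    p=eyes.snapshot(n);cv2.imwrite(f'pics/{n}0.png',p['pixels'])
    print(n,p['fx'],p['cx'],p['cy'],np.round(p['R'],3).tolist(),np.round(p['t'],1))
    for q in ['caddy','stand_lilac_bay','caddy_teal']:
        for d in eyes.silhouettes(q,p)[:2]: print(q,round(d['p'],2),np.round(d['box']))
E
```

```text
[167.4190539  549.52706389 230.44132003] [-3.13977479e+00 -2.28287807e-04  2.84573322e+00] 0.0 1.0011823479002844
top 437.2155924093601 278.7328536188675 211.79641900356447 [[0.186, -0.983, 0.0], [-0.96, -0.181, -0.213], [0.21, 0.04, -0.977]] [-96.7 608.4 820.4]
caddy 0.55 [260. 260.  82.  95.]
caddy 0.27 [244. 254.  11.  18.]
stand_lilac_bay 0.88 [447. 303. 103. 127.]
caddy_teal 0.81 [105. 244.  78.  89.]
scene 459.2879809599131 279.8474088757502 213.84798514895564 [[0.41, 0.912, 0.005], [0.714, -0.318, -0.624], [-0.567, 0.259, -0.781]] [-258.7 -394.1 1443.1]
caddy 0.89 [278. 199.  66.  67.]
caddy 0.52 [287. 180.  10.  10.]
stand_lilac_bay 0.71 [115. 251.  83. 100.]
caddy_teal 0.73 [383. 148.  71.  61.]
```

View pics/top0.png

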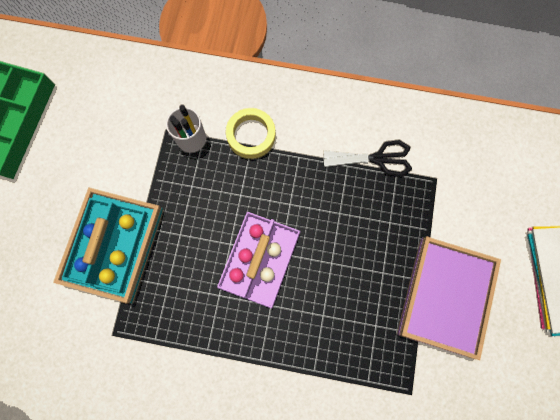

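View pics/scene0.png

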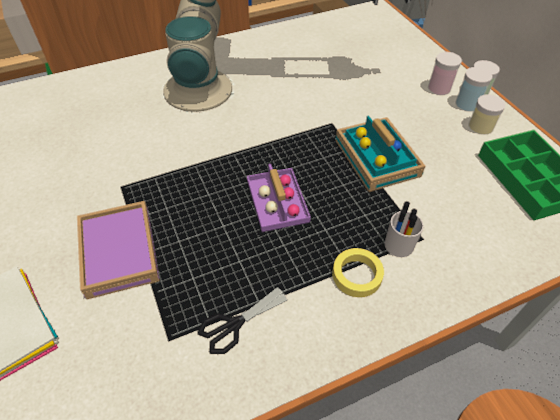

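The top view shows the lilac caddy at about (260,260), with its bar at (259,256). The empty lilac stand is on the right at (451,297), the teal caddy in its stand at (107,245), and the pot, tape and scissors are along the far edge. The scene view agrees. Next I fit model outlines to the masks in both views.

```bash
cat > h.py <<'E'
import cv2,numpy as np
from scipy.optimize import minimize
from plant import robot, eyes
def box(l,w,z0,z1):
    return np.array([[sx*l/2,sy*w/2,z] for sx in(-1,1) for sy in(-1,1) for z in(z0,z1)],float)
CADDY=[box(170,120,0,20),box(164,6,0,50),box(90,18,50,72)]
STAND=[box(206,156,0,42)]
def proj(p,X):
    c=X@np.array(p['R']).T+np.array(p['t']).ravel()
    return np.c_[p['fx']*c[:,0]/c[:,2]+p['cx'],p['fy']*c[:,1]/c[:,2]+p['cy']]
def place(B,v):
    c,s=np.cos(v[2]),np.sin(v[2]);R=np.array([[c,-s,0],[s,c,0],[0,0,1]])
    return B@R.T+[v[0],v[1],v[3] if len(v)>3 else 0]
def render(p,parts,v):
    m=np.zeros((420*4,560*4),np.uint8)
    for B in parts:
        q=np.round((proj(p,place(B,v))+.5)*4).astype(np.int32)
        cv2.fillConvexPoly(m,cv2.convexHull(q),1)
    return cv2.resize(m*255,(560,420),interpolation=cv2.INTER_AREA)/255.
def fit(views,parts,v0,z=0):
    def cost(v):
        c=0
        for p,m in views:
            r=render(p,parts,[*v,z]);c+=1-np.minimum(r,m).sum()/np.maximum(r,m).sum()
        return c/len(views)
    best=None
    for dy in (-.2,0,.2):
        x0=np.array([v0[0],v0[1],v0[2]+dy])
        S=np.vstack([x0,x0+[20,0,0],x0+[0,20,0],x0+[0,0,.15]])
        r=minimize(cost,x0,method='Nelder-Mead',options=dict(initial_simplex=S,xatol=.02,fatol=1e-5))
        if best is None or r.fun<best.fun: best=r
    return best.x,best.fun
def backproj(p,uv,z):
    R=np.array(p['R']);t=np.array(p['t']).ravel()
    d=R.T@[(uv[0]-p['cx'])/p['fx'],(uv[1]-p['cy'])/p['fy'],1];o=-R.T@t
    return o+d*(z-o[2])/d[2]
E
python3 - <<'E'
from h import *
T=eyes.snapshot('top');S=eyes.snapshot('scene')
for n,q,M,uv,z,yaw in [('caddy','caddy',CADDY,(259,260),10,None),('stand','stand_lilac_bay',STAND,(451,297),40,None)]:
    mt=[eyes.silhouettes(q,p)[0]['region'].astype(float) for p in (T,S)]
    g=backproj(T,uv,z)
    b=T  # long-side direction seeds from picture
    a,e=((247,213+0),(219,288)) if n=='caddy' else ((427,240),(403,336))
    d=backproj(T,a,z)-backproj(T,e,z);y0=np.arctan2(d[1],d[0])
    print(n,'seed',g.round(),y0.round(2))
    for lab,vs in (('both',[(T,mt[0]),(S,mt[1])]),('top',[(T,mt[0])]),('scene',[(S,mt[1])])):
        v,c=fit(vs,M,[g[0],g[1],y0]);print(lab,v.round(3),round(c,3))
    # refer: mask areas
    print([m.sum() for m in mt])
# bar ends by eye
for uv in ((266,237),(252,276)): print(backproj(T,uv,72).round())
E
```

```text
Traceback (most recent call last):
IndexError: list index out of range
```

```bash
cat >> h.py <<'E'
def mask(q,cam,near,tries=4):
    for _ in range(tries):
        p=eyes.snapshot(cam)
        for d in eyes.silhouettes(q,p):
            if np.hypot(d['box'][0]-near[0],d['box'][1]-near[1])<30 and d['box'][2]>50: return p,d['region'].astype(float)
    return None
E
python3 - <<'E'
from h import *
for n,q,M,uv,us,z,a,e in [('caddy','caddy',CADDY,(259,260),(278,199),10,(247,213),(219,288)),('stand','stand_lilac_bay',STAND,(451,297),(116,248),40,(427,240),(403,336))]:
    A=mask(q,'top',uv);B=mask(q,'scene',us)
    T=A[0] if A else eyes.snapshot('top')
    g=backproj(T,uv,z);d=backproj(T,a,z)-backproj(T,e,z);y0=np.arctan2(d[1],d[0])
    print(n,'seed',g.round(),y0.round(2))
    for lab,vs in (('both',[A,B]),('top',[A]),('scene',[B])):
        if None in vs: print(lab,'missing');continue
        v,c=fit(vs,M,[g[0],g[1],y0]);print(lab,v.round(3),round(c,3))
for uv in ((266,237),(252,276)): print(backproj(T,uv,72).round())
E
```

```text
caddy seed [518.  42.  10.] -0.15
both [ 5.21216e+02  4.25120e+01 -1.65000e-01] 0.214
top [ 5.21024e+02  4.34840e+01 -1.66000e-01] 0.171
scene [ 5.21057e+02  4.08810e+01 -1.66000e-01] 0.24
stand seed [ 514. -352.   40.] -0.12
both [ 5.15637e+02 -3.53847e+02 -1.21000e-01] 0.032
top [ 5.16180e+02 -3.53098e+02 -1.18000e-01] 0.016
scene [ 5.14048e+02 -3.55005e+02 -1.23000e-01] 0.04
[559.  33.  72.]
[479.  45.  72.]
```

{"fn": "drive_tool", "kwargs": {
  "jaw": [0,0,0,0,0,0,0,0],
  "slide": [
    [0.02,-0.029,0],
    [0.05,-0.072,0],
    [0.08,-0.115,0],
    [0.11,-0.159,0],
    [0.14,-0.202,0],
    [0.17,-0.245,0],
    [0.2,-0.289,0],
    [0.23,-0.332,0]
  ],
  "turn": [
    [0,0,1],
    [0,0,2],
    [0,0,3],
    [0,0,4],
    [0,0,5],
    [0,0,6],
    [0,0,7],
    [0,0,7.5]
  ]
}}

```text
time_s: 2.15
ee_pos: [398.5, 216.6, 231.6]
tcp_rot: [3.141, 0.001, 2.977]
force: [1.3, 0.6, -0.3]
finger_gap: 0.999
```

{"fn": "drive_tool", "kwargs": {
  "jaw": [0,0,0,0,0,0,0],
  "slide": [
    [0.03,-0.043,0],
    [0.06,-0.086,0],
    [0.085,-0.122,0],
    [0.105,-0.151,0],
    [0.117,-0.169,0],
    [0.122,-0.176,0],
    [0.122,-0.176,0]
  ],
  "turn": [
    [0,0,0],
    [0,0,0],
    [0,0,0],
    [0,0,0],
    [0,0,0],
    [0,0,0],
    [0,0,0]
  ]
}}

```text
time_s: 3.02
ee_pos: [519.4, 42.5, 231.2]
tcp_rot: [3.141, -0.001, 2.977]
force: [-0.9, 0.7, -1.1]
finger_gap: 0.998
```

Run:
```python
from h import *
s=robot.sense();print(s['ee_pos'],s['tcp_rot'],s['time_s'],s['force'])
p=eyes.snapshot('wrist');im=p['pixels'].copy()
for v,c in (([521,42.5,-.165],(0,255,0)),):
    for B in CADDY:
        q=proj(p,place(B,v))[1::2] # upper faces
        cv2.polylines(im,[np.round(q[[0,1,3,2]]).astype(np.int32)],True,c,1)
cv2.imwrite('pics/w1.png',im);np.savez('w1.npz',**{k:np.array(x) for k,x in p.items()})
print(np.round(p['R'],3).tolist(),np.array(p['t']).round())
```

```text
[519.38109339  42.48191046 231.24612698] [ 3.14097255e+00 -6.72024679e-04  2.97661297e+00] 3.025 [-0.87731396  0.74905243 -1.08138906]
[[0.164, 0.986, -0.001], [0.945, -0.157, 0.286], [0.282, -0.047, -0.958]] [-127. -520.  235.]
```

View pics/w1.png

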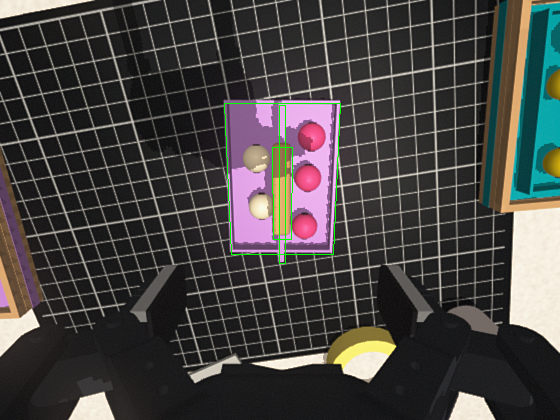

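The overlay lines up with the caddy, with the bar at about (282,190), so I'm descending to grasp it.

{"fn": "drive_tool", "kwargs": {
  "jaw": [0,0,0,0,0,0,0.3,0.5],
  "slide": [
    [0.001,0,-0.03],
    [0.001,0,-0.075],
    [0.001,0,-0.12],
    [0.001,0,-0.16],
    [0.001,0,-0.185],
    [0.001,0,-0.192],
    [0.001,0,-0.192],
    [0.001,0,-0.192]
  ],
  "turn": [
    [0,0,0],
    [0,0,0],
    [0,0,0],
    [0,0,0],
    [0,0,0],
    [0,0,0],
    [0,0,0],
    [0,0,0]
  ]
}}

```text
time_s: 4.08
ee_pos: [521.6, 42.3, 40.6]
tcp_rot: [3.141, 0.003, 2.977]
force: [-0.1, 0.3, -0.8]
finger_gap: 0.604
```

{"fn": "drive_tool", "kwargs": {
  "jaw": [0.65,0.75,0.85,1,1,1],
  "slide": [
    [0,0,0],
    [0,0,0],
    [0,0,0],
    [0,0,0],
    [0,0,0],
    [0,0,0]
  ],
  "turn": [
    [0,0,0],
    [0,0,0],
    [0,0,0],
    [0,0,0],
    [0,0,0],
    [0,0,0]
  ]
}}

```text
time_s: 4.82
ee_pos: [521.1, 41.9, 40.0]
tcp_rot: [3.142, 0.001, 2.977]
force: [-1.3, -0.6, 5.3]
finger_gap: 0.199
```

{"fn": "drive_tool", "kwargs": {
  "jaw": [1,1,1,1,1,1,1,1],
  "slide": [
    [0,0,0.002],
    [0,0,0.008],
    [0,0,0.02],
    [0,0,0.036],
    [0,0,0.054],
    [0,0,0.07],
    [0,0,0.08],
    [0,0,0.084]
  ],
  "turn": [
    [0,0,0],
    [0,0,0],
    [0,0,0],
    [0,0,0],
    [0,0,0],
    [0,0,0],
    [0,0,0],
    [0,0,0]
  ]
}}

```text
time_s: 5.82
ee_pos: [520.9, 42.1, 124.1]
tcp_rot: [3.141, 0.001, 2.977]
force: [0.5, -0.3, -3.1]
finger_gap: 0.203
```

{"fn": "drive_tool", "kwargs": {
  "jaw": [1,1],
  "slide": [
    [0,0,0],
    [0,0,0]
  ],
  "turn": [
    [0,0,0],
    [0,0,0]
  ]
}}

```text
time_s: 6.08
ee_pos: [520.2, 42.1, 122.7]
tcp_rot: [-3.142, -0.001, 2.977]
force: [-0.0, 0.4, -2.9]
finger_gap: 0.201
```

Run:
```python
from h import *
s=robot.sense();print(s['ee_pos'],s['tcp_rot'],s['time_s'],s['force'],s['moment'],s['finger_gap'])
w=eyes.snapshot('wrist')['pixels'];t=eyes.snapshot('scene')['pixels']
t=cv2.resize(t[100:270,170:400],(520,384))
o=np.zeros((420,800,3),np.uint8);o[:315,:420-140]=cv2.resize(w[:,100:460],(280,315));o[:384,280:]=t
cv2.imwrite('pics/l.png',o)
```

```text
[520.1546866   42.06460443 122.73785632] [-3.14152375e+00 -1.31675123e-03  2.97668763e+00] 6.075 [-0.0454711   0.36231471 -2.89637306] [0.02319507 0.04580143 0.01883634] 0.20121562926335576
```

View pics/l.png

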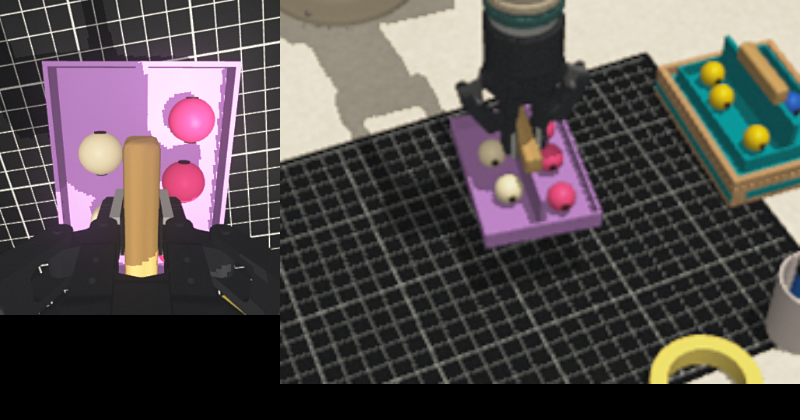

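{"fn": "drive_tool", "kwargs": {
  "jaw": [1,1,1,1,1,1,1,1],
  "slide": [
    [0,-0.002,0],
    [0,-0.007,0],
    [0,-0.015,0],
    [0,-0.026,0],
    [0,-0.04,0],
    [-0.001,-0.057,0],
    [-0.001,-0.077,0],
    [-0.001,-0.099,0]
  ],
  "turn": [
    [0,0,0],
    [0,0,0.1],
    [0,0,0.2],
    [0,0,0.3],
    [0,0,0.4],
    [0,0,0.5],
    [0,0,0.6],
    [0,0,0.7]
  ]
}}

```text
time_s: 7.18
ee_pos: [519.5, -58.5, 123.4]
tcp_rot: [-3.141, 0.0, 2.989]
force: [0.1, 0.4, -2.6]
finger_gap: 0.199
```

{"fn": "drive_tool", "kwargs": {
  "jaw": [1,1,1,1,1,1,1,1],
  "slide": [
    [0,-0.024,0],
    [0,-0.049,0],
    [-0.001,-0.074,0],
    [-0.001,-0.099,0],
    [-0.001,-0.124,0],
    [-0.001,-0.149,0],
    [-0.002,-0.174,0],
    [-0.002,-0.199,0]
  ],
  "turn": [
    [0,0,0.1],
    [0,0,0.2],
    [0,0,0.3],
    [0,0,0.4],
    [0,0,0.5],
    [0,0,0.6],
    [0,0,0.8],
    [0,0,1]
  ]
}}

```text
time_s: 8.18
ee_pos: [516.9, -257.8, 123.3]
tcp_rot: [-3.142, -0.0, 3.006]
force: [0.3, 0.3, -2.6]
finger_gap: 0.197
```

{"fn": "drive_tool", "kwargs": {
  "jaw": [1,1,1,1,1,1,1,1],
  "slide": [
    [0,-0.022,0],
    [0,-0.041,0],
    [-0.001,-0.057,0],
    [-0.001,-0.07,0],
    [-0.001,-0.08,0],
    [-0.002,-0.088,0],
    [-0.002,-0.094,0],
    [-0.002,-0.0975,0]
  ],
  "turn": [
    [0,0,0.1],
    [0,0,0.2],
    [0,0,0.3],
    [0,0,0.4],
    [0,0,0.5],
    [0,0,0.6],
    [0,0,0.7],
    [0,0,0.8]
  ]
}}

```text
time_s: 9.18
ee_pos: [515.7, -353.5, 123.3]
tcp_rot: [3.141, 0.0, 3.021]
force: [-0.1, 0.7, -3.6]
finger_gap: 0.202
```

{"fn": "drive_tool", "kwargs": {
  "jaw": [1,1],
  "slide": [
    [0,0,0],
    [0,0,0]
  ],
  "turn": [
    [0,0,0],
    [0,0,0]
  ]
}}

```text
time_s: 9.43
ee_pos: [515.6, -353.1, 123.3]
tcp_rot: [3.141, -0.0, 3.021]
force: [0.3, 0.2, -3.3]
finger_gap: 0.204
```

Run:
```python
from h import *
s=robot.sense();print(s['ee_pos'],s['tcp_rot'],s['time_s'],s['force'],s['finger_gap'])
x,y,z=s['ee_pos'];yaw=s['tcp_rot'][2]-np.pi
v=[x,y,yaw,z-40]
o=np.zeros((600,800,3),np.uint8)
for i,(n,(c0,r0)) in enumerate((('top',(370,220)),('scene',(40,150)))):
    p=eyes.snapshot(n);im=cv2.resize(p['pixels'],None,fx=3,fy=3)
    def dr(X,c): cv2.polylines(im,[np.round(3*(proj(p,X)+.5)).astype(np.int32)],True,c,1)
    dr(place(CADDY[0][1::2][[0,1,3,2]],v),(0,255,0))
    dr(place(STAND[0][1::2][[0,1,3,2]],[515.6,-353.8,-.121]),(255,255,0))
    o[:540,i*400:i*400+400]=im[3*r0:3*r0+540,3*c0:3*c0+400]
cv2.imwrite('pics/m.png',o)
cv2.imwrite('pics/mw.png',eyes.snapshot('wrist')['pixels'])
```

```text
[ 515.60461035 -353.08064896  123.31810325] [ 3.14117361e+00 -1.49589264e-04  3.02052783e+00] 9.425 [ 0.2711127   0.22045284 -3.30800249] 0.2042220735433414
```

View pics/m.png

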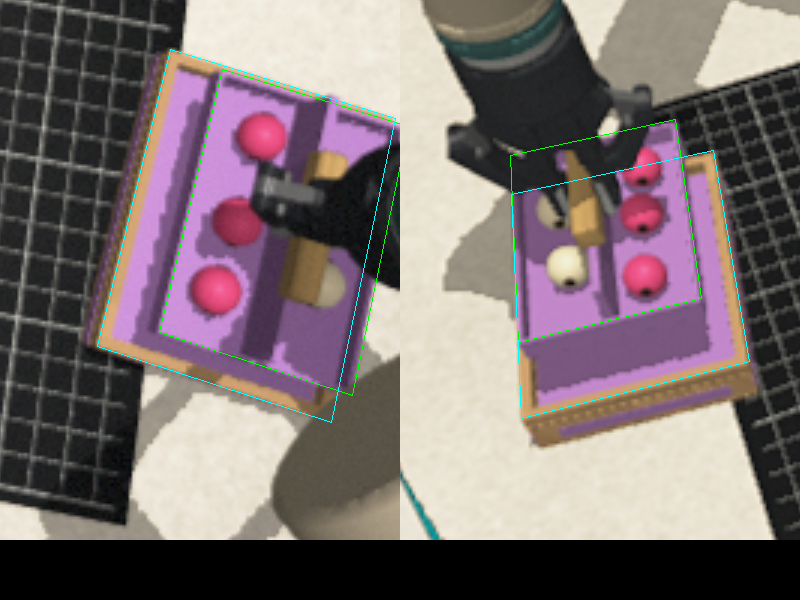

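View pics/mw.png

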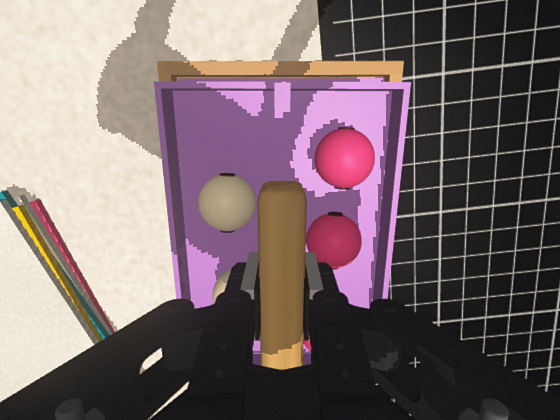

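Both overlays fit: the caddy rim and the stand lip sit on their outlines to about 2 mm, and all five beads are in place. I'm lowering to just above the floor now.

{"fn": "drive_tool", "kwargs": {
  "jaw": [1,1,1,1,1,1,1,1],
  "slide": [
    [0,-0.0005,-0.003],
    [0,-0.0005,-0.01],
    [0,-0.0005,-0.02],
    [0,-0.0005,-0.03],
    [0,-0.0005,-0.039],
    [0,-0.0005,-0.045],
    [0,-0.0005,-0.048],
    [0,-0.0005,-0.049]
  ],
  "turn": [
    [0,0,0],
    [0,0,0],
    [0,0,0],
    [0,0,0],
    [0,0,0],
    [0,0,0],
    [0,0,0],
    [0,0,0]
  ]
}}

```text
time_s: 10.58
ee_pos: [515.7, -354.0, 74.3]
tcp_rot: [3.142, 0.0, 3.02]
force: [-1.1, -0.0, -3.0]
finger_gap: 0.203
```

{"fn": "drive_tool", "kwargs": {
  "jaw": [1,1,1,1],
  "slide": [
    [0,0,-0.001],
    [0,0,-0.002],
    [0,0,-0.003],
    [0,0,-0.003]
  ],
  "turn": [
    [0,0,0],
    [0,0,0],
    [0,0,0],
    [0,0,0]
  ]
}}

```text
time_s: 11.08
ee_pos: [515.6, -353.9, 71.3]
tcp_rot: [3.141, -0.0, 3.02]
force: [0.3, -0.4, -3.2]
finger_gap: 0.202
```

{"fn": "drive_tool", "kwargs": {
  "jaw": [1,1,1,1],
  "slide": [
    [0,0,-0.0005],
    [0,0,-0.001],
    [0,0,-0.0015],
    [0,0,-0.0015]
  ],
  "turn": [
    [0,0,0],
    [0,0,0],
    [0,0,0],
    [0,0,0]
  ]
}}

```text
time_s: 11.58
ee_pos: [515.6, -353.9, 70.1]
tcp_rot: [3.142, 0.0, 3.02]
force: [-0.7, 0.1, -1.6]
finger_gap: 0.199
```

{"fn": "drive_tool", "kwargs": {
  "jaw": [1,1,1],
  "slide": [
    [0,0,-0.0005],
    [0,0,-0.001],
    [0,0,-0.001]
  ],
  "turn": [
    [0,0,0],
    [0,0,0],
    [0,0,0]
  ]
}}

```text
time_s: 11.95
ee_pos: [515.6, -353.9, 70.0]
tcp_rot: [-3.141, 0.0, 3.02]
force: [-1.9, 1.4, 5.1]
finger_gap: 0.201
```

Contact: the force went from -3 N to +5 N. Releasing.

{"fn": "drive_tool", "kwargs": {
  "jaw": [0.75,0.7,0.6,0.5,0.4,0.4],
  "slide": [
    [0,0,0],
    [0,0,0],
    [0,0,0],
    [0,0,0],
    [0,0,0],
    [0,0,0]
  ],
  "turn": [
    [0,0,0],
    [0,0,0],
    [0,0,0],
    [0,0,0],
    [0,0,0],
    [0,0,0]
  ]
}}

```text
time_s: 12.7
ee_pos: [515.6, -354.0, 68.8]
tcp_rot: [3.142, -0.0, 3.02]
force: [-0.0, -0.2, 0.7]
finger_gap: 0.6
```

{"fn": "drive_tool", "kwargs": {
  "jaw": [0.4,0.4,0.4,0.4,0.4,0.4,0.4,0.4],
  "slide": [
    [0,0,0.005],
    [0,0,0.015],
    [0,0,0.035],
    [0,0,0.065],
    [0,0,0.1],
    [0,0,0.13],
    [0,0,0.15],
    [0,0,0.15]
  ],
  "turn": [
    [0,0,0],
    [0,0,0],
    [0,0,0],
    [0,0,0],
    [0,0,0],
    [0,0,0],
    [0,0,0],
    [0,0,0]
  ]
}}

```text
time_s: 13.7
ee_pos: [516.6, -354.7, 221.5]
tcp_rot: [-3.139, 0.004, 3.02]
force: [-0.7, -1.1, -0.8]
finger_gap: 0.602
```

Run:
```python
from h import *
s=robot.sense();print(s['ee_pos'],s['time_s'],s['force'],s['finger_gap'])
v=[515.6,-353.8,-.121,30]
o=np.zeros((540,800,3),np.uint8)
for i,(n,(c0,r0)) in enumerate((('wrist',(120,60)),('scene',(40,150)))):
    p=eyes.snapshot(n);f=3 if i else 1.5;im=cv2.resize(p['pixels'],None,fx=f,fy=f)
    cv2.polylines(im,[np.round(f*(proj(p,place(CADDY[0][1::2][[0,1,3,2]],v))+.5)).astype(np.int32)],True,(0,255,0),1)
    a=im[int(f*r0):int(f*r0)+540,int(f*c0):int(f*c0)+400];o[:a.shape[0],i*400:i*400+a.shape[1]]=a
cv2.imwrite('pics/f.png',o)
```

```text
[ 516.55536984 -354.67700168  221.50303978] 13.7 [-0.69436387 -1.0505256  -0.75958038] 0.6019862441916546
```

View pics/f.png

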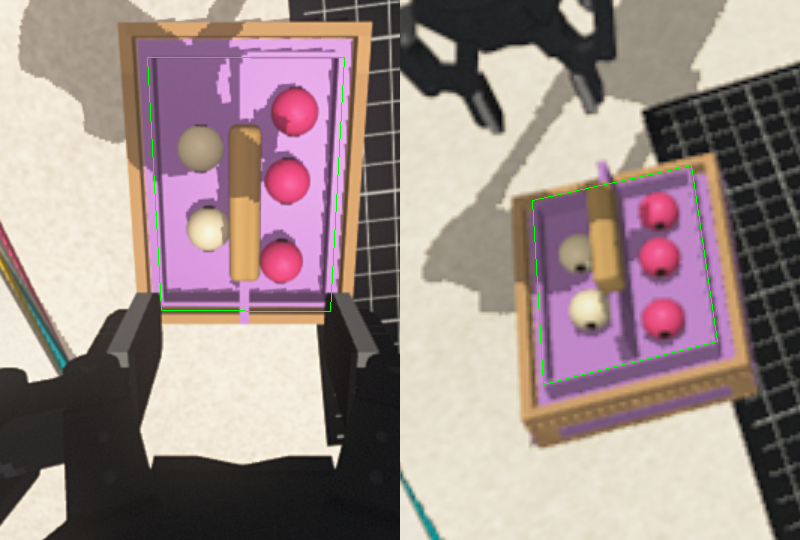

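The caddy stands flat inside the lip with a gap on every side. Three pink beads are on one side, two cream on the other, and the gripper is clear.

```bash
python3 -c "
from plant import robot
print(robot.job_done())"
```

```text
the job is handed in; nothing more can be done
None
```

The lilac caddy is now in the lilac stand, and I have handed the job in (arm clock about 14 s of the 45 s allowed). I took it by its grip bar, carried it level across the mat and lowered it until it touched the bay floor. The wrist force went from about -3 N to +5 N there. Then I let go and raised the gripper clear.

**Last checks:** The final wrist and scene pictures show the caddy flat inside the lip, with a gap on all sides and its long side along the stand's. All three pink beads and both cream beads are in their own compartments. The gripper is open, with the tool about 220 mm above the table.

**What was weaker:**
- The first outline fit of the caddy was poor (about 0.2 mismatch, against 0.03 for the stand). I think the mask left out the beads. The close wrist view confirmed the position before I gripped.
- The silhouette network returned nothing once, so I asked again.
- I did not check the teal caddy, tape, scissors and pen pot again at the end. The arm never went near the table beside them.

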